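Key the carving-station heat lamps on and hold

TASK

Switch the carving station's heat lamps on at their control box: pull the key out of its wooden block, push it fully home into the key switch on top of the steel box, working it past the sticky pins, and only then turn it a quarter turn clockwise (seen from above) as far as it goes. The switch springs back by itself, so finish while still holding the key turned, fully home, and leave the mill, ramekin and jar standing where they are.

Things in the scene. Friction and masses are not known exactly. Their poses are not given: they have to be found in the camera images.
- key: Loose switch key, 45 g, 86 mm long, upright, blade down in the wooden block. Bottom up: steel blade 20 wide (key x), 5 thick (y), 32 mm long, rounded tip, fits either way round (half turn about z); steel collar disc 32 mm across, 4 thick; neck 14 x 7, 10 high; black plastic bow (grip) 30 (x) by 10 (y) by 40 mm high. Origin: blade tip; z up to the bow. Grip it at key_bow.
- key_bow (a point): Centre of the key's black bow (grip), 34 mm above the underside of the collar and 66 mm above the tip; the bow reaches 20 mm above and below it. Axes as the key's: x along the 30 mm width, y through the 10 mm thickness (pinch it along y), z up.
- keyblock: Fixed dark wooden block, 75 (its x) by 60 (y) by 44 mm high, with a slot 22 x 7 mm, 36 mm deep, long side along its x, in the middle of the top. The key stands in it with its collar on the top. Origin: centre of the underside.
- lampbox: Fixed stainless heat-lamp control box, 170 (its x) by 140 (y) by 60 mm high; origin at the centre of its underside. The key switch is in the middle of its top: a brass plug 40 mm across whose face is level, 64 mm above the counter, in a dark steel ring. Pilot lamps and screws on the top stand up at most 5 mm.
- keyway (a point): Centre of the keyway's mouth on the brass plug's face. x along the slot's long side, z up; turns with the plug. Slot 22 (x) by 7 mm (y), 36 mm deep; mouth a funnel 27 x 12 mm at the face, narrowing over the first 3 mm. Fully home, the key's collar lies on the face and the bow's centre is 34 mm above this point. The blade has about 0.1 rad of play either way.
- pins (a point): Point on the keyway's axis 17.5 mm below its mouth, midway between two small sticky side pins that stick up to 3 mm into the slot, one from each broad side, 13 and 22 mm below the mouth. The blade stops or drags on them: about 10 to 20 N straight down takes it past; rocking the key a few degrees about z while pushing eases it.
- plug (a joint): Turn of the brass plug in rad: 0 at rest (slot along the box's x), growing clockwise seen from above to a hard stop at 1.57 (a quarter turn). A spring (0.07 Nm/rad, about 0.13 Nm at the stop, with a little friction) turns it back to 0 when let go. It cannot turn the other way from 0.
- mill_mid (a point): Bystander: wooden pepper mill, 54 mm across, 134 mm high; this point is on its axis 67 mm up.
- ramekin_mid (a point): Bystander: white ceramic ramekin, 72 mm across, 45 mm high; point on its axis 22 mm up.
- jar_mid (a point): Bystander: amber glass jar with steel lid, 60 mm across, 85 mm high; point on its axis 42 mm up.
Not all that is in view belongs to the job. There is more than one size of the key; the job needs the largest. Several things look just like the lampbox: the one meant starts farthest to the robot's right.

How it is judged (in metres and radians):
On the way, in this order (a step that is already met when the one before it is completed fails the run):
1. the key is held in the fingers, clear of its block (height (world z) of key above 0.05 m and contact force between the fingers and key above 1 N), for 0.1 s.
2. the key is fully home in the keyway, the plug not yet turned (z of key_bow in the frame of keyway between 0.028 and 0.0375 m and horizontal distance between key_bow and keyway below 0.006 m and angle between key_bow's own z axis and vertical below 0.12 rad and angle between the x axis of key_bow and the x axis of keyway, either way round below 0.35 rad and contact force between the fingers and key above 1 N and value of joint plug below 0.35 rad), for 0.1 s.
At the end, for the whole second after the job is handed in: The key is fully home (collar within 3.5 mm of the plug's face, centred within 6 mm, within 0.12 rad of upright and 0.35 rad of the slot), the plug is turned at least 1.40 rad clockwise against its spring, and the fingers still hold the key; this lasts through the final second (z of key_bow in the frame of keyway between 0.028 and 0.0375 m and horizontal distance between key_bow and keyway below 0.006 m and angle between key_bow's own z axis and vertical below 0.12 rad and angle between the x axis of key_bow and the x axis of keyway, either way round below 0.35 rad and contact force between the fingers and key above 1 N and value of joint plug above 1.4 rad); the arm keeps its last pose, push and grip.
It fails at once if the pepper mill is shoved aside or knocked over (distance of mill_mid from where it was at the start of the episode above 0.03 m or angle between mill_mid's own z axis and vertical above 0.4 rad).
It fails at once if the ramekin is shoved aside or knocked over (distance of ramekin_mid from where it was at the start of the episode above 0.03 m or angle between ramekin_mid's own z axis and vertical above 0.4 rad).
It fails at once if the jar is shoved aside or knocked over (distance of jar_mid from where it was at the start of the episode above 0.03 m or angle between jar_mid's own z axis and vertical above 0.4 rad).
It also fails if it takes over 58 s, if anything falls off the work surface, if the arm or the gripper's body presses on something with over 40 N, if the wrist force passes 120 N, or if a joint passes its speed limit or range.

ROBOT

A 6-joint arm with a two-finger parallel gripper is mounted at the origin on the work surface. World frame = base frame: x ahead of the robot, y to its left, z up, the work surface at z = 0. Lengths are in mm, angles in rad, forces in N, time in s.
With the tool pointing down it reaches from about 350 to 775 mm from the base axis. Payload 7.3 kg.
Tool frame: the origin (TCP) lies at the very end of the fingers, on their centre line; the grasp point (between the pads) lies 19 mm behind it; z points along the fingers, y is the direction in which the jaws open and shut (so a half turn about z gives the same grasp; the last joint's range is limited). The gripper opens to 92 mm and grips with 3 to 60 N. Pads are 19 mm wide; open, the fingers measure 130 mm over their backs; the gripper's body (75 mm by 190 mm) begins 47 mm behind the grasp point.
Start: joints at [0.971, 0.342, 1.524, -0, 1.275, -0.146], TCP at [230.141, 471.89, 226.741] pointing down, gripper open.
Joint ranges: [-2.53, 2.53], [-0.77, 2.02], [0.04, 2.7], [-1, 4.14], [0.28, 2.66], [-3.11, 3.11]. Speed limits (rad/s): [2.57, 2.57, 3.14, 3.14, 3.14, 3.14].

INTERFACE

Orientations are given as [roll, pitch, yaw] about the fixed x, y, z axes, in that order (R = Rz(yaw) Ry(pitch) Rx(roll)).
In Python, from plant import bot gives the robot as it stands.
- The arm moves only by the tool arm_command, never from a script. Its argument "targets" is a list of rows, each an object of numbers: "x", "y", "z": the shift along the world's x, y, z in cm; "roll": the turn about the world's z in rad. In form: [{"x": .., "y": .., "z": .., "roll": ..}, ...]. A call has 1 to 8 rows; each row is the pose to reach, as a shift and turn from the pose commanded when the call began; what a row does not reach only later rows make up. A row lasts 1/12 s, in which the tool goes at most 41.7 mm and 7.16 degrees, less where a joint would pass 70% of its speed; a pose out of reach is approached as far as the arm can. A call with a gripper value outside its range is refused whole. "fingers" is the opening, from 0 (shut) to 1 (fully open), set as the call begins (left out, the last holds). The fingers move at their own pace and stop on an object; the grip force is fixed at half the most. Time passes only in rows, so rows that repeat a pose let the fingers close. It gives the time, the measured TCP pose, the force and the opening at its end, in the units of the state.
- bot.get_obs(): the state, without advancing time (a new reading comes with each control period).
- bot.capture(name): name is "scene" or "top"; returns a dict with "img" (400x640x3 uint8, blue, green, red), "fx", "fy", "cx", "cy" (pixels), "position" and "rotation" of the camera in the world. Camera axes: x right, y down, z forward; pixel columns grow to the right and rows downward; lengths in mm; the calibration is good to about 2 mm. A picture is of the moment at which its call begins. There is no depth.
- bot.close_job(): hands the job in, once; it reports no verdict.
The state is a dict: "time": time; "joint_positions": joint angles; "dq": joint speeds; "tau": joint torques, N m; "tool_pos": TCP position; "tcp_rot": TCP orientation; "contact_force": force on the tool from outside, world axes, zero at the start; "moment": the same for the moment, N m; "grip_width": finger opening in mm.
Only numpy, scipy, OpenCV 4.12 (cv2) and the standard library are available. Lean on these libraries where they do the work, as an engineer would, in place of code of your own. Each camera call takes 0.05 s, during which the arm holds its last target.

## Working session

There is one attempt and no reset: what is moved stays moved. The work goes in short steps, Python scripts to look and compute and a tool call to move; the robot and the scene stay as the last step left them, time stands still between calls to the robot, and variables do not carry over. Pictures are saved under pics/ and viewed, and the job is handed in when it is done.

Besides the shell and the picture viewer there is one more tool, called after "Call:" by a JSON object that holds its "op" and its "data". arm_command: Moves the arm, as the interface text tells. Its arguments: {"type":"object","properties":{"targets":{"type":"array","items":{"type":"object","properties":{"x":{"type":"number"},"y":{"type":"number"},"z":{"type":"number"},"roll":{"type":"number"}}}},"fingers":{"type":"number"}},"required":["targets"]}

```bash
mkdir -p pics; ls
cat > h.py <<'E'
import numpy as np, cv2, json
from plant import bot
def cap(n,f):
    c=bot.capture(n); cv2.imwrite(f'pics/{f}.png',c['img'])
    d={k:np.array(v).tolist() for k,v in c.items() if k!='img'}; json.dump(d,open(f'pics/{f}.json','w')); return c
def ray(d,u,v,z):
    R=np.array(d['rotation']);
    p=np.array(d['position'],float)
    r=R@np.array([(u-d['cx'])/d['fx'],(v-d['cy'])/d['fy'],1]); return p+r*(z-p[2])/r[2]
def proj(d,P):
    R=np.array(d['rotation']); q=R.T@(np.array(P,float)-np.array(d['position'])); return d['cx']+d['fx']*q[0]/q[2], d['cy']+d['fy']*q[1]/q[2]
def load(f): return json.load(open(f'pics/{f}.json'))
def crop(f,x0,y0,x1,y1,s):
    im=cv2.imread(f'pics/{f}.png')[y0:y1,x0:x1]; cv2.imwrite(f'pics/{f}_c{x0}_{y0}.png',cv2.resize(im,None,fx=s,fy=s,interpolation=cv2.INTER_CUBIC))
E
python3 - <<'E'
from h import *
for n in('scene','top'):
    c=cap(n,n+'0'); print(load(n+'0'))
print(bot.get_obs())
E
```

```text
pics
{'fx': 471.2281763163208, 'fy': 471.2281763163208, 'cx': 320.5532359283834, 'cy': 199.73052624550235, 'position': [1467.6422525827338, 211.921153593456, 706.8757541492816], 'rotation': [-2.172514348191724, 0.010755561683388315, 1.8028946739547886]}
{'fx': 377.31750876869495, 'fy': 377.31750876869495, 'cx': 314.5785135343974, 'cy': 203.54281147849554, 'position': [429.81077767464836, 22.209815366360832, 1156.5247249988233], 'rotation': [-3.0101751705117925, -0.023011972345812426, -1.566205516000207]}
{'time': 0.1, 'joint_positions': array([ 9.70996972e-01,  3.42657250e-01,  1.52493307e+00,  1.16930786e-05,
        1.27542978e+00, -1.45980474e-01]), 'dq': array([-0.00036234, -0.00135467, -0.00205674,  0.00089647,  0.00203965,
        0.00132732]), 'tau': array([ 2.28141827e-03, -4.32003379e+01, -2.44696176e+01,  7.20661087e-02,
        5.24812506e-02, -4.73355090e-05]), 'tool_pos': array([229.91259506, 471.5599037 , 226.10825233]), 'tcp_rot': array([-3.14018201e+00, -2.18703380e-04,  2.68777021e+00]), 'contact_force': array([-0.20337068,  1.05394673,  0.29678436]), 'moment': array([ 0.03915325, -0.00112505,  0.05992454]), 'grip_width': 91.64600745476758}
```

Rotation is rpy; I'll convert it.

```bash
sed -i "s/R=np.array(d\['rotation'\])/R=Rot.from_euler('xyz',d['rotation']).as_matrix()/; s/^from plant/from scipy.spatial.transform import Rotation as Rot\nfrom plant/" h.py; cat h.py | grep R=
```

```text
R=Rot.from_euler('xyz',d['rotation']).as_matrix();
    R=Rot.from_euler('xyz',d['rotation']).as_matrix(); q=R.T@(np.array(P,float)-np.array(d['position'])); return d['cx']+d['fx']*q[0]/q[2], d['cy']+d['fy']*q[1]/q[2]
```

View pics/scene0.png

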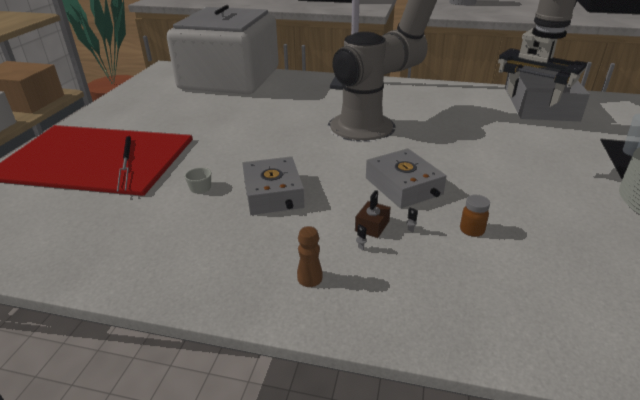

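View pics/top0.png

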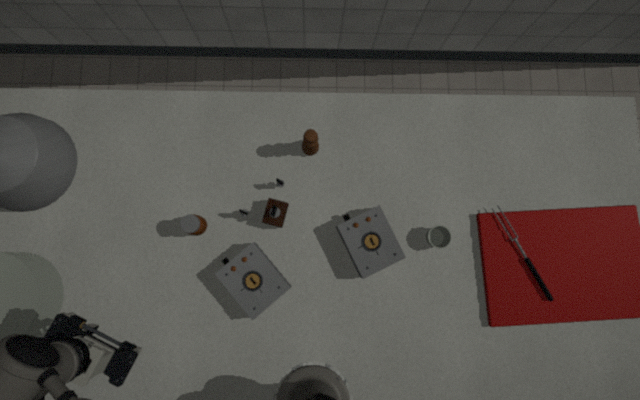

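The scene shows two boxes, at top pixels (252,281) and (371,242). The robot's right is image right in "top" (−y), so the one at (371,242) is meant; it is (272,180) in "scene". There are three keys: in the block at top (276,211), and loose at (280,182) and (244,212). The one in the block looks largest. I'll confirm in crops.

Run:
```python
from h import *
crop('top0',235,165,415,285,4.4)
crop('scene0',340,180,440,255,8)
crop('scene0',235,145,315,215,8)
```

```text
(no output)
```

View pics/top0_c235_165.png

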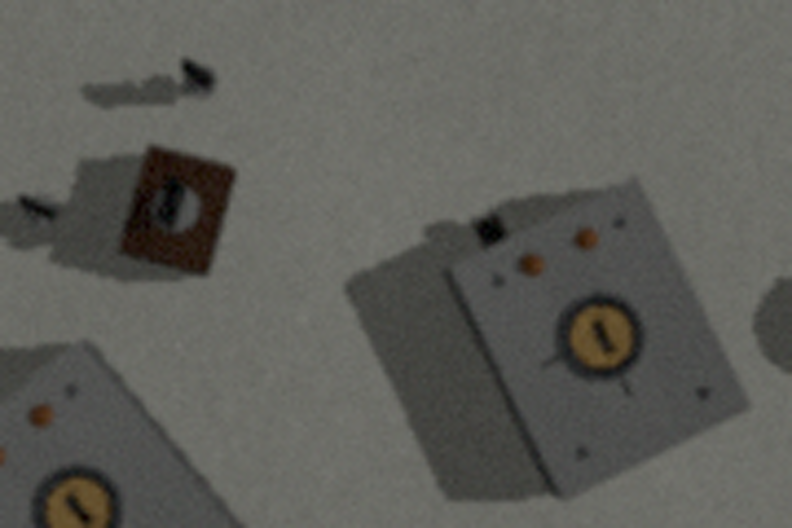

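View pics/scene0_c340_180.png

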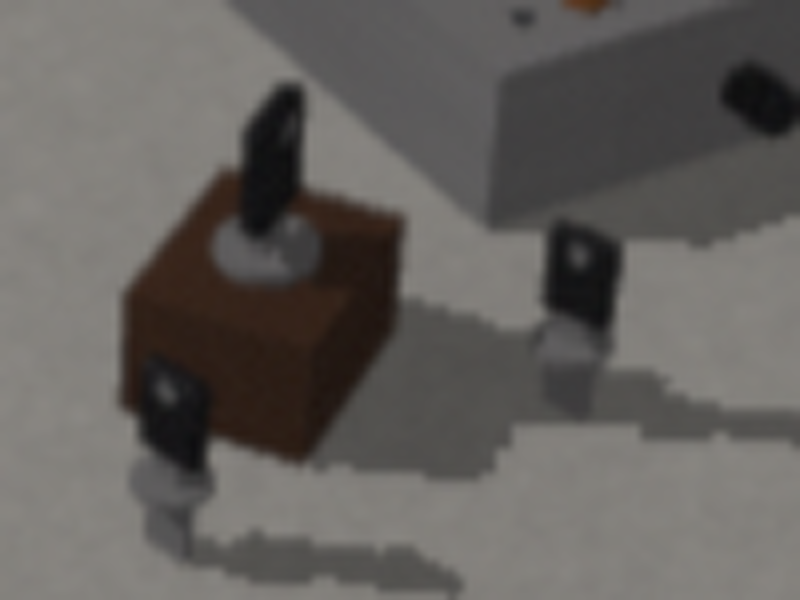

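View pics/scene0_c235_145.png

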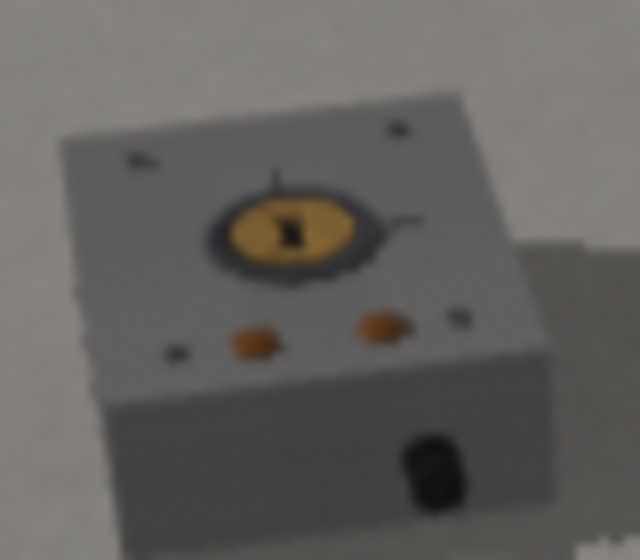

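Confirmed: the block key is the biggest (the two loose keys are smaller). In the right-hand box, the slot runs along the long side. Next I fit the poses of the block and box from both cameras' corners.

```bash
cat > fit.py <<'E'
from h import *
from scipy.optimize import least_squares
def un(p,x0,y0,s): return [(x0+(a+.5)/s-.5, y0+(b+.5)/s-.5) for a,b in p]
T,S=load('top0'),load('scene0')
def go(name,L,W,h,pt,ps,extra):
    pt,ps=np.array(pt),np.array(ps)
    print(name,'top:',[ray(T,*p,h)[:2].round(1) for p in pt],'scene:',[ray(S,*p,h)[:2].round(1) for p in ps])
    wt=np.array([ray(T,*p,h)[:2] for p in pt]); wsn=np.array([ray(S,*p,h)[:2] for p in ps])
    for nm,w in (('top',wt),('scene',wsn)):
        best=None
        for y0 in np.arange(-3,3.2,.5):
            def f(q):
                c=np.array([[1,1],[1,-1],[-1,-1],[-1,1]])*[L/2,W/2]
                R=np.array([[np.cos(q[2]),-np.sin(q[2])],[np.sin(q[2]),np.cos(q[2])]])
                c=c@R.T+q[:2]
                return np.concatenate([w[i]-c[np.argmin(np.linalg.norm(c-w[i],axis=1))] for i in range(4)])
            r=least_squares(f,[*w.mean(0),y0])
            if best is None or r.cost<best.cost: best=r
        print(nm,best.x.round(3),'yaw mod pi',round(best.x[2]%np.pi,3),'rms',np.sqrt(best.fun**2).max().round(1))
go('block',75,60,44,un([(151,147),(236,170),(207,274),(121,250)],235,165,4.4),un([(222,172),(403,217),(310,348),(125,292)],340,180,8),None)
go('box',170,140,60,un([(634,178),(445,270),(560,498),(750,408)],235,165,4.4),un([(62,140),(460,95),(550,350),(108,402)],235,145,8),None)
p=un([(601,337)],235,165,4.4)[0]; print('plug top',ray(T,*p,64))
p=un([(292,233)],235,145,8)[0]; print('plug scene',ray(S,*p,64))
p=un([(172,203)],235,165,4.4)[0]; print('bow top',ray(T,*p,98))
p=un([(274,96)],340,180,8)[0]; print('bow top scene',ray(S,*p,98))
E
python3 fit.py
```

```text
block top: [array([592.5, 133.1]), array([577.3,  75.5]), array([506.9,  93.9]), array([522.7, 151.7])] scene: [array([510.6,  97.1]), array([522.6, 154.2]), array([593.8, 135.4]), array([578.5,  78.5])]
top [549.858 113.547  -3.401] yaw mod pi 2.882 rms 1.3
scene [ 5.51393e+02  1.16300e+02 -2.52000e-01] yaw mod pi 2.89 rms 3.0
box top: [array([ 571.8, -191.1]), array([509.5, -64.4]), array([ 361.3, -139. ]), array([ 419.9, -265. ])] scene: [array([ 420.3, -264.2]), array([ 360.9, -138.9]), array([512.3, -65.6]), array([ 570. , -191.4])]
top [ 465.605 -164.853   -2.687] yaw mod pi 0.454 rms 2.8
scene [ 4.65866e+02 -1.65036e+02  4.46000e-01] yaw mod pi 0.446 rms 2.8
plug top [ 465.70687767 -166.65646787   64.        ]
plug scene [ 468.35855715 -164.96973881   64.        ]
bow top [548.52012798 113.53866884  98.        ]
bow top scene [546.61187408 115.38778599  98.        ]
```

Both views agree. Block and key are at about (550,115) with yaw −0.255 (mod π), and the plug is at about (466.5,−165.5) with slot yaw 0.45. Bow top is at (548,114) and z=98, consistent. Now I move above the key, shifting +32, −35.7 cm and turning +0.2.

Call:
{"op": "arm_command", "data": {"targets": [{"x": 4,"y": -4.4,"z": 0,"roll": 0.05},{"x": 8,"y": -8.8,"z": 0,"roll": 0.1},{"x": 12,"y": -13,"z": 0,"roll": 0.15},{"x": 15,"y": -16.5,"z": 0,"roll": 0.2},{"x": 18,"y": -20,"z": 0,"roll": 0.2},{"x": 21,"y": -23.5,"z": 0,"roll": 0.2},{"x": 24,"y": -26.8,"z": 0,"roll": 0.2},{"x": 26,"y": -29,"z": 0,"roll": 0.2}], "fingers": 0.6}}

```text
time: 0.77
tool_pos: [453.5, 221.9, 226.5]
tcp_rot: [-3.141, -0.001, 2.888]
contact_force: [1.0, 1.0, 0.7]
grip_width: 55.2
```

Run:
```python
from h import *
for n,p in (('mill',(311,142)),('k1',(281,182)),('k2',(244,212)),('jar',(194,225))): print(n,ray(T:=load('top0'),*p,40))
o=bot.get_obs(); print(o['tool_pos'],o['tcp_rot'],o['grip_width'])
```

```text
mill [766.8465612    8.97897223  40.        ]
k1 [642.01353353  98.31936668  40.        ]
k2 [550.66593947 206.31782917  40.        ]
jar [511.17080148 351.68897634  40.        ]
[453.48817779 221.91396358 226.54244766] [-3.14146138e+00 -5.16309974e-04  2.88772124e+00] 55.17571937570309
```

Call:
{"op": "arm_command", "data": {"targets": [{"x": 0,"y": 0,"z": 0,"roll": 0},{"x": 0,"y": 0,"z": 0,"roll": 0},{"x": 0,"y": 0,"z": 0,"roll": 0}]}}

```text
time: 1.02
tool_pos: [452.2, 223.9, 226.3]
tcp_rot: [-3.141, -0.001, 2.887]
contact_force: [-0.3, 0.8, -0.5]
grip_width: 55.2
```

Rows were clipped, so the commanded pose is about the measured one. Remaining: +9.7, −10.9 cm.

Call:
{"op": "arm_command", "data": {"targets": [{"x": 2.4,"y": -2.7,"z": 0,"roll": 0},{"x": 4.8,"y": -5.4,"z": 0,"roll": 0},{"x": 7.2,"y": -8.1,"z": -2,"roll": 0},{"x": 9.7,"y": -10.9,"z": -4,"roll": 0},{"x": 9.7,"y": -10.9,"z": -7,"roll": 0},{"x": 9.7,"y": -10.9,"z": -10,"roll": 0},{"x": 9.7,"y": -10.9,"z": -11,"roll": 0},{"x": 9.7,"y": -10.9,"z": -11,"roll": 0}]}}

```text
time: 1.68
tool_pos: [547.2, 116.2, 114.2]
tcp_rot: [-3.14, -0.006, 2.89]
contact_force: [-1.0, -0.1, 0.1]
grip_width: 55.4
```

Run:
```python
from h import *
cap('scene','scene1'); cap('top','top1')
crop('scene1',320,120,440,210,6.5)
crop('top1',220,150,340,240,6.5)
o=bot.get_obs(); print(o['tool_pos'],o['tcp_rot'])
```

```text
[549.83687713 116.2156522  117.8558572 ] [3.14107309e+00 9.28422362e-04 2.88991737e+00]
```

View pics/scene1_c320_120.png

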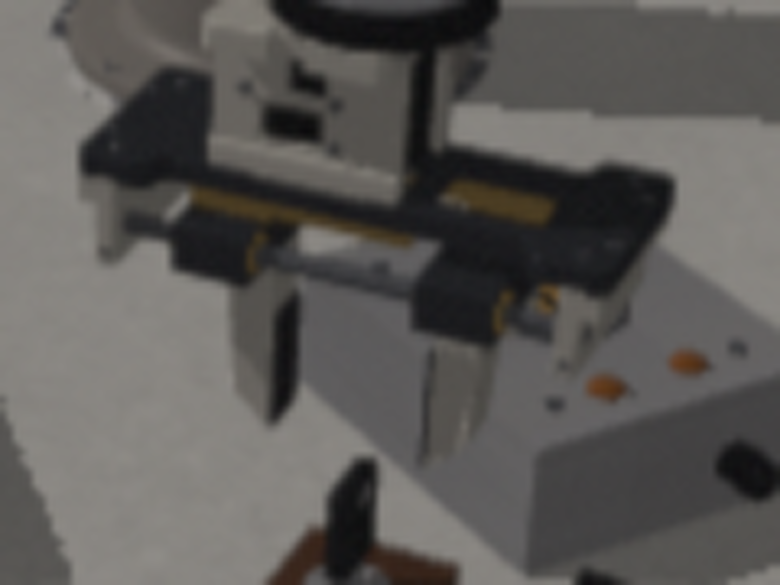

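View pics/top1_c220_150.png

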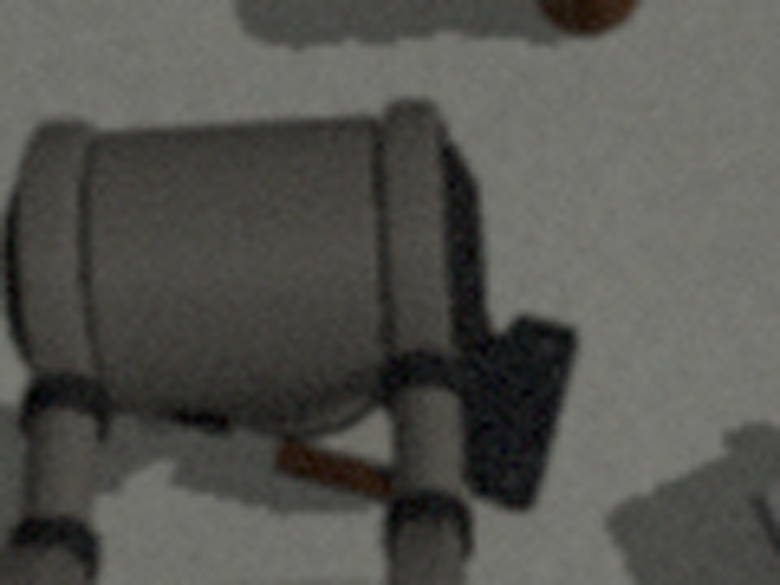

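The scene crop shows the fingers straddling the key (bow top at crop (352,465)). The top view is hidden by the wrist. Descend 5.7 cm, and shift y −0.15.

Call:
{"op": "arm_command", "data": {"targets": [{"x": 0,"y": -0.15,"z": -2,"roll": 0},{"x": 0,"y": -0.15,"z": -4,"roll": 0},{"x": 0,"y": -0.15,"z": -5,"roll": 0},{"x": 0,"y": -0.15,"z": -5.7,"roll": 0},{"x": 0,"y": -0.15,"z": -5.7,"roll": 0},{"x": 0,"y": -0.15,"z": -5.7,"roll": 0}]}}

```text
time: 2.28
tool_pos: [550.3, 113.6, 60.7]
tcp_rot: [3.141, 0.001, 2.888]
contact_force: [-0.5, 0.3, 0.6]
grip_width: 55.5
```

Run:
```python
from h import *
cap('scene','scene2')
crop('scene2',320,140,440,230,6.5)
o=bot.get_obs(); print(o['tool_pos'],o['tcp_rot'],o['contact_force'])
```

```text
[550.52868607 113.54288072  60.98316775] [3.14085228e+00 1.94598862e-03 2.88812180e+00] [-0.61172687 -0.35223679 -0.07687483]
```

View pics/scene2_c320_140.png

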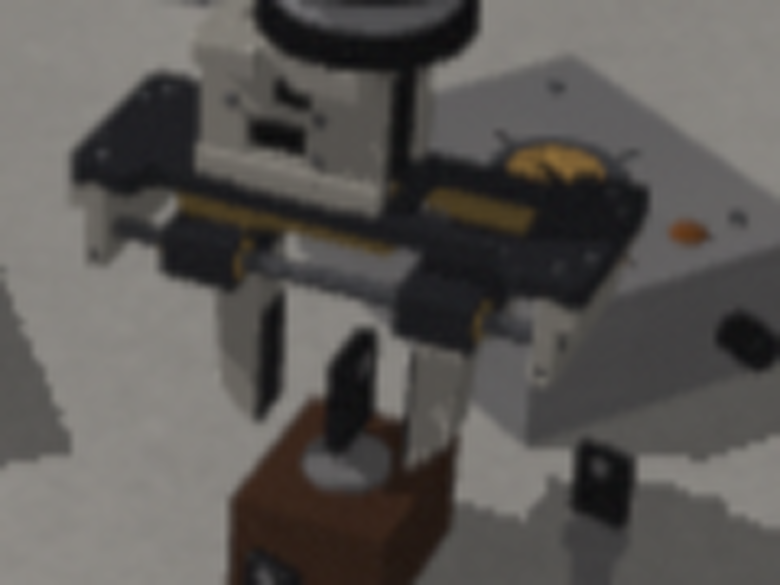

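The bow sits between the fingers, clear of both. I'll close gently and check the side force.

Call:
{"op": "arm_command", "data": {"targets": [{"x": 0,"y": 0,"z": 0,"roll": 0},{"x": 0,"y": 0,"z": 0,"roll": 0},{"x": 0,"y": 0,"z": 0,"roll": 0},{"x": 0,"y": 0,"z": 0,"roll": 0},{"x": 0,"y": 0,"z": 0,"roll": 0},{"x": 0,"y": 0,"z": 0,"roll": 0}], "fingers": 0}}

```text
time: 2.83
tool_pos: [549.7, 113.3, 59.8]
tcp_rot: [3.141, 0.0, 2.888]
contact_force: [0.8, 0.2, -0.4]
grip_width: 19.6
```

Run:
```python
from h import *
cap('scene','scene3')
crop('scene3',320,140,440,230,6.5)
o=bot.get_obs(); print(o['tool_pos'],o['tcp_rot'],o['contact_force'],o['moment'])
```

```text
[549.75484932 113.2766563   59.77850728] [3.14148571e+00 6.06880119e-05 2.88778292e+00] [-0.2422483  -0.71802727 -0.21445925] [0.05208631 0.03433083 0.06677651]
```

View pics/scene3_c320_140.png

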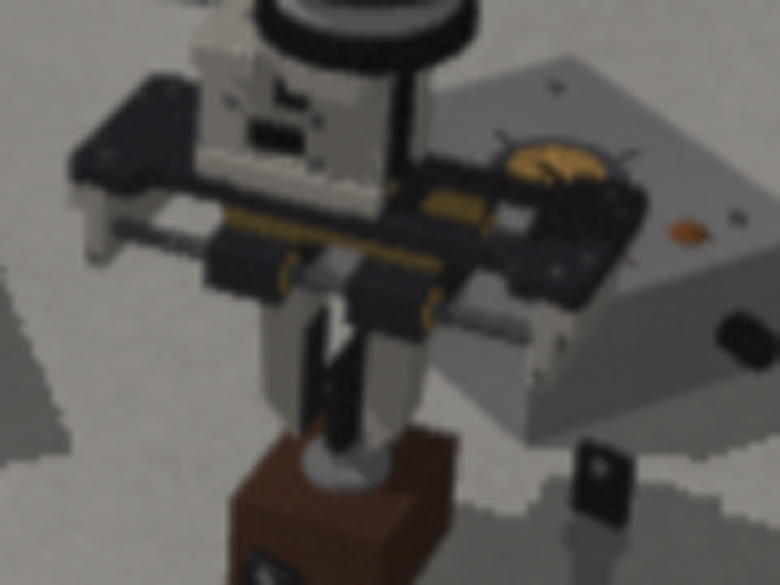

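Still closing (19.6 mm).

Call:
{"op": "arm_command", "data": {"targets": [{"x": 0,"y": 0,"z": 0,"roll": 0},{"x": 0,"y": 0,"z": 0,"roll": 0},{"x": 0,"y": 0,"z": 0,"roll": 0},{"x": 0,"y": 0,"z": 0,"roll": 0}]}}

```text
time: 3.22
tool_pos: [550.3, 115.1, 59.8]
tcp_rot: [3.138, 0.001, 2.887]
contact_force: [1.3, 7.4, -1.2]
grip_width: 10.0
```

Run:
```python
from h import *
o=bot.get_obs(); print(o['tool_pos'],o['tcp_rot'],o['contact_force'],o['moment'])
```

```text
[550.31059613 115.14882854  59.80457012] [3.13828465e+00 8.28142317e-04 2.88729273e+00] [ 1.28071336  7.42453742 -1.20530014] [ 1.62856431 -0.39254893 -0.01862905]
```

Gripped at 10.0 mm. A side force of 7 N says the key stands about 2 mm more to +y, so I'll ease that and then lift.

Call:
{"op": "arm_command", "data": {"targets": [{"x": 0,"y": 0.2,"z": 0,"roll": 0},{"x": 0,"y": 0.2,"z": 0,"roll": 0}]}}

```text
time: 3.38
tool_pos: [549.6, 115.6, 59.6]
tcp_rot: [-3.141, -0.0, 2.888]
contact_force: [-0.4, 0.6, -0.8]
grip_width: 9.8
```

Run:
```python
from h import *
o=bot.get_obs(); print(o['tool_pos'],o['tcp_rot'],o['contact_force'],o['moment'])
```

```text
[549.59270843 115.55360776  59.62930234] [-3.14140316e+00 -2.82313115e-04  2.88827812e+00] [-0.35865393  0.5524823  -0.76847188] [ 0.27003608 -0.0663367   0.00590234]
```

Call:
{"op": "arm_command", "data": {"targets": [{"x": 0,"y": 0,"z": 1,"roll": 0},{"x": 0,"y": 0,"z": 2.5,"roll": 0},{"x": 0,"y": 0,"z": 4,"roll": 0},{"x": 0,"y": 0,"z": 6,"roll": 0},{"x": 0,"y": 0,"z": 9,"roll": 0},{"x": 0,"y": 0,"z": 11,"roll": 0},{"x": 0,"y": 0,"z": 11,"roll": 0}]}}

```text
time: 3.97
tool_pos: [551.9, 115.1, 174.9]
tcp_rot: [3.139, 0.008, 2.888]
contact_force: [0.1, 0.3, -0.4]
grip_width: 9.9
```

Run:
```python
from h import *
cap('scene','scene4')
crop('scene4',320,100,440,190,6.5)
o=bot.get_obs(); print(o['tool_pos'],o['tcp_rot'],o['contact_force'],o['moment'])
```

```text
[550.88952452 115.01348406 172.48979178] [3.14034134 0.00485503 2.88761214] [-0.23710453 -0.04717557 -1.14729295] [-0.00180881  0.01266702 -0.03521749]
```

View pics/scene4_c320_100.png

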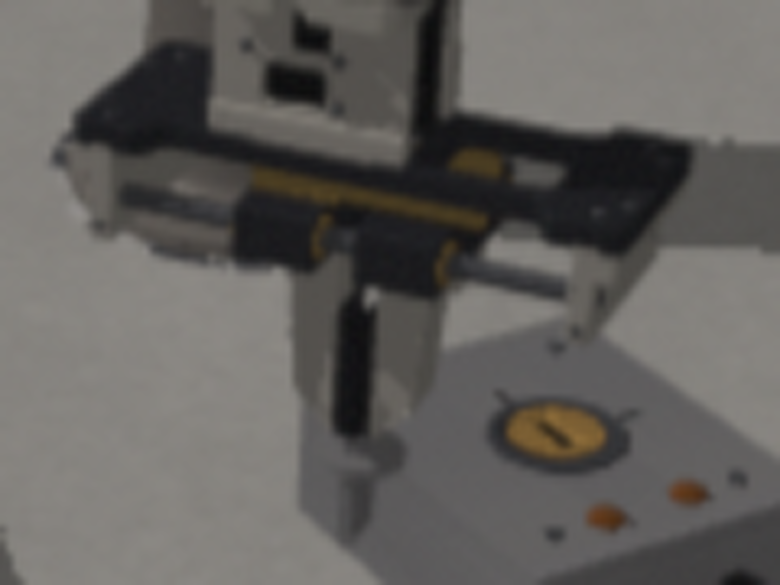

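The key is held upright at 9.9 mm. I'll carry it over the right box: −8.3, −28.1 cm, roll +0.70.

Call:
{"op": "arm_command", "data": {"targets": [{"x": -1,"y": -3.4,"z": 0,"roll": 0.09},{"x": -2,"y": -6.8,"z": 0,"roll": 0.18},{"x": -3,"y": -10.2,"z": 0,"roll": 0.27},{"x": -4,"y": -13.6,"z": 0,"roll": 0.36},{"x": -5,"y": -17,"z": 0,"roll": 0.45},{"x": -6,"y": -20.4,"z": 0,"roll": 0.54},{"x": -7,"y": -23.7,"z": 0,"roll": 0.62},{"x": -8,"y": -27,"z": 0,"roll": 0.7}]}}

```text
time: 4.68
tool_pos: [468.0, -156.0, 168.7]
tcp_rot: [3.14, -0.002, -2.692]
contact_force: [0.4, -0.2, 0.3]
grip_width: 9.5
```

Call:
{"op": "arm_command", "data": {"targets": [{"x": 0,"y": 0,"z": 0,"roll": 0},{"x": 0,"y": 0,"z": 0,"roll": 0},{"x": 0,"y": 0,"z": 0,"roll": 0}]}}

```text
time: 4.93
tool_pos: [469.1, -154.3, 169.0]
tcp_rot: [3.14, -0.001, -2.697]
contact_force: [-0.1, 0.0, -0.3]
grip_width: 10.0
```

Run:
```python
from h import *
o=bot.get_obs(); print(o['tool_pos'],o['tcp_rot'],o['contact_force'],o['moment'],o['joint_positions'])
```

```text
[ 469.11460228 -154.34161865  168.97947845] [ 3.13975695e+00 -1.04540133e-03 -2.69732629e+00] [-0.06250378  0.00869162 -0.30138687] [ 0.10809085  0.02097456 -0.03177868] [-4.73363152e-01  3.43654677e-01  1.69421098e+00  3.19237035e-04
  1.10582016e+00 -2.48856833e+00]
```

Call:
{"op": "arm_command", "data": {"targets": [{"x": -0.2,"y": -1.1,"z": -1,"roll": 0},{"x": -0.2,"y": -1.1,"z": -3,"roll": 0},{"x": -0.2,"y": -1.1,"z": -4.5,"roll": 0},{"x": -0.2,"y": -1.1,"z": -4.5,"roll": 0},{"x": -0.2,"y": -1.1,"z": -4.5,"roll": 0}]}}

```text
time: 5.35
tool_pos: [467.3, -164.9, 123.8]
tcp_rot: [3.139, -0.002, -2.694]
contact_force: [0.4, 0.8, -0.3]
grip_width: 9.7
```

Run:
```python
from h import *
cap('scene','scene5'); cap('top','top5')
crop('scene5',230,120,310,190,8)
crop('top5',320,190,420,270,7)
o=bot.get_obs(); print(o['tool_pos'],o['tcp_rot'],o['contact_force'],o['moment'])
```

```text
[ 468.24662473 -165.54119786  125.19601389] [-3.14101304e+00  4.39580902e-04 -2.69449515e+00] [ 0.14735802  0.55844195 -0.12272375] [ 0.10279612  0.04361656 -0.04870649]
```

View pics/scene5_c230_120.png

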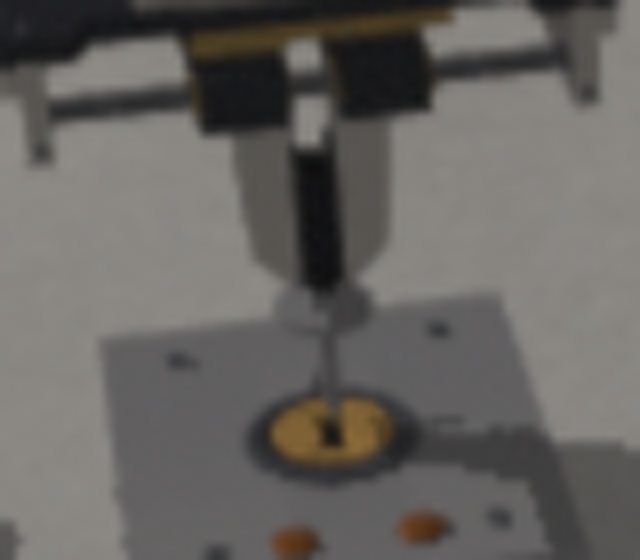

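View pics/top5_c320_190.png

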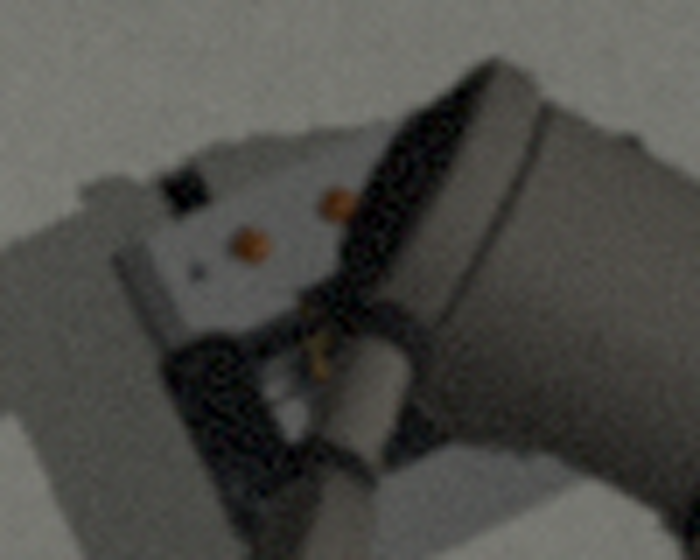

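The scene crop shows the blade edge-on, with its tip at about (334,412) just above the slot at (331,433). I'll compare with projections.

Run:
```python
from h import *
S=load('scene5')
def c(P):
    u,v=proj(S,P); return ((u-230+.5)*8-.5,(v-120+.5)*8-.5)
un=lambda a,b:(230+(a+.5)/8-.5,120+(b+.5)/8-.5)
for n,P in (('slot',(466.5,-165.3,64)),('slot top est',(465.7,-166,64)),('tip at tcp',(468.2,-165.5,78)),('tip under 8 lower',(468.2,-165.5,64)),('collar c',(468.2,-165.5,112)),('bow top',(468.2,-165.5,164))): print(n,np.round(c(P)))
print('slot ray',ray(S,*un(331,433),64),'plug ring centre',ray(S,*un(333,435),64))
print('collar ray z112',ray(S,*un(322,308),112), ray(S,*un(334,410),78))
```

```text
slot [333. 430.]
slot top est [332. 429.]
tip at tcp [328. 396.]
tip under 8 lower [331. 433.]
collar c [320. 305.]
bow top [308. 160.]
slot ray [ 468.42859359 -165.29135044   64.        ] plug ring centre [ 469.49214906 -164.25152493   64.        ]
collar ray z112 [ 470.11371913 -164.22062637  112.        ] [ 476.29829016 -160.63888727   78.        ]
```

The tip's near edge matches the prediction within about 1 mm, and slot and key agree in the scene view. Descend to the mouth and 10 mm in, watching the force.

Call:
{"op": "arm_command", "data": {"targets": [{"x": -0.1,"y": 0,"z": -0.6,"roll": 0},{"x": -0.1,"y": 0,"z": -1.2,"roll": 0},{"x": -0.1,"y": 0,"z": -1.7,"roll": 0},{"x": -0.1,"y": 0,"z": -2,"roll": 0},{"x": -0.1,"y": 0,"z": -2,"roll": 0}]}}

```text
time: 5.87
tool_pos: [466.2, -165.5, 103.9]
tcp_rot: [3.14, -0.001, -2.695]
contact_force: [-1.0, -0.3, -0.7]
grip_width: 9.8
```

Run:
```python
from h import *
o=bot.get_obs(); print(o['tool_pos'],o['tcp_rot'],o['contact_force'],o['moment'])
```

```text
[ 466.22150293 -165.48172873  103.93250328] [ 3.14025288e+00 -9.31872201e-04 -2.69544286e+00] [-0.99239709 -0.33179507 -0.72325211] [-0.01806822  0.11795141 -0.04839459]
```

The tip is 7 mm below the face with hardly any force, so it's in the slot. Push on into the pins.

Call:
{"op": "arm_command", "data": {"targets": [{"x": 0,"y": 0,"z": -0.4,"roll": 0},{"x": 0,"y": 0,"z": -0.7,"roll": 0.04},{"x": 0,"y": 0,"z": -0.9,"roll": -0.04},{"x": 0,"y": 0,"z": -0.9,"roll": 0}]}}

```text
time: 6.2
tool_pos: [466.6, -166.3, 96.0]
tcp_rot: [-3.141, -0.0, -2.699]
contact_force: [-1.6, -1.5, 2.5]
grip_width: 9.8
```

Run:
```python
from h import *
o=bot.get_obs(); print(o['tool_pos'],o['tcp_rot'],o['contact_force'],o['moment'])
```

```text
[ 466.61794953 -166.2757123    96.00351079] [-3.14067797e+00 -4.32142659e-04 -2.69922219e+00] [-1.64089248 -1.53216478  2.51844168] [-0.30270449  0.50822925 -0.0761534 ]
```

Call:
{"op": "arm_command", "data": {"targets": [{"x": 0,"y": 0,"z": -0.3,"roll": 0.05},{"x": 0,"y": 0,"z": -0.5,"roll": -0.05},{"x": 0,"y": 0,"z": -0.7,"roll": 0.05},{"x": 0,"y": 0,"z": -0.7,"roll": -0.05},{"x": 0,"y": 0,"z": -0.7,"roll": 0}]}}

```text
time: 6.62
tool_pos: [466.5, -165.8, 88.9]
tcp_rot: [3.142, -0.0, -2.701]
contact_force: [-1.8, -1.4, 3.5]
grip_width: 9.6
```

Run:
```python
from h import *
o=bot.get_obs(); print(o['tool_pos'],o['tcp_rot'],o['contact_force'],o['moment'])
```

```text
[ 466.51187736 -165.84382603   88.89399338] [ 3.14158075e+00 -2.54429229e-04 -2.70095555e+00] [-1.81811971 -1.39431498  3.51340814] [ 0.04253271  0.38706224 -0.11660741]
```

Past the first pin; now the second, then home.

Call:
{"op": "arm_command", "data": {"targets": [{"x": 0,"y": 0,"z": -0.2,"roll": 0.05},{"x": 0,"y": 0,"z": -0.4,"roll": -0.05},{"x": 0,"y": 0,"z": -0.6,"roll": 0.05},{"x": 0,"y": 0,"z": -0.8,"roll": -0.05},{"x": 0,"y": 0,"z": -0.9,"roll": 0},{"x": 0,"y": 0,"z": -0.9,"roll": 0}]}}

```text
time: 7.12
tool_pos: [466.6, -165.9, 79.6]
tcp_rot: [3.142, -0.0, -2.694]
contact_force: [-2.7, -2.1, 0.0]
grip_width: 9.9
```

Run:
```python
from h import *
o=bot.get_obs(); print(o['tool_pos'],o['tcp_rot'],o['contact_force'],o['moment'])
cap('scene','scene6'); crop('scene6',230,120,310,190,8)
```

```text
[ 466.55690739 -165.93805753   79.61722964] [ 3.14157483e+00 -3.85708959e-04 -2.69379061e+00] [-2.69513868 -2.07965638  0.00588158] [-0.20763645  0.36600031 -0.00588142]
```

View pics/scene6_c230_120.png

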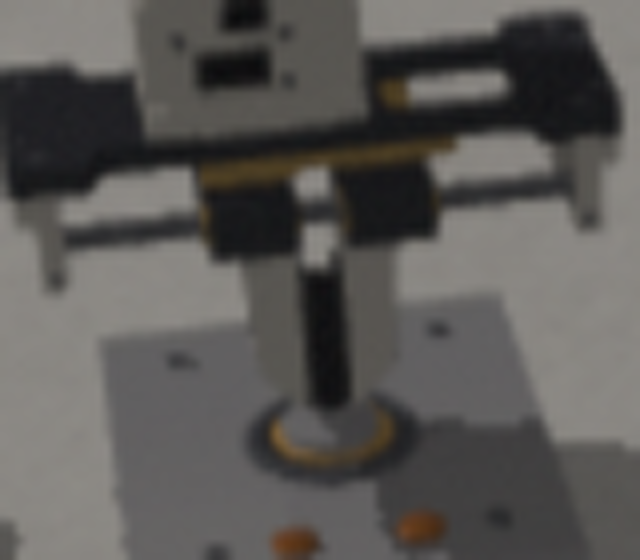

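The collar at crop (328,425) looks to lie on the plug. I'll press further to verify by force.

Call:
{"op": "arm_command", "data": {"targets": [{"x": -0.05,"y": -0.03,"z": -0.2,"roll": 0},{"x": -0.05,"y": -0.03,"z": -0.3,"roll": 0},{"x": -0.05,"y": -0.03,"z": -0.3,"roll": 0},{"x": -0.05,"y": -0.03,"z": -0.3,"roll": 0}]}}

```text
time: 7.5
tool_pos: [466.6, -166.0, 79.0]
tcp_rot: [-3.14, 0.001, -2.696]
contact_force: [-5.7, 3.9, 22.4]
grip_width: 10.0
```

Run:
```python
from h import *
o=bot.get_obs(); print(o['tool_pos'],o['tcp_rot'],o['contact_force'],o['moment'])
```

```text
[ 466.63479623 -166.02426932   78.95652758] [-3.14028155e+00  1.30318287e-03 -2.69613640e+00] [-5.66875357  3.89382175 22.44727183] [ 0.65368188  1.38764088 -0.0520053 ]
```

The key is solid at z=79 with 22 N, so fully home (predicted 79.7). Ease the push slightly and start turning clockwise.

Call:
{"op": "arm_command", "data": {"targets": [{"x": 0,"y": 0,"z": 0.1,"roll": -0.05},{"x": 0,"y": 0,"z": 0.1,"roll": -0.15},{"x": 0,"y": 0,"z": 0.1,"roll": -0.25},{"x": 0,"y": 0,"z": 0.1,"roll": -0.35},{"x": 0,"y": 0,"z": 0.1,"roll": -0.45},{"x": 0,"y": 0,"z": 0.1,"roll": -0.55},{"x": 0,"y": 0,"z": 0.1,"roll": -0.65},{"x": 0,"y": 0,"z": 0.1,"roll": -0.75}]}}

```text
time: 8.17
tool_pos: [466.3, -166.7, 79.1]
tcp_rot: [-3.14, 0.001, 2.833]
contact_force: [-4.9, -1.2, 12.9]
grip_width: 9.8
```

Run:
```python
from h import *
o=bot.get_obs(); print(o['tool_pos'],o['tcp_rot'],o['contact_force'],o['moment'])
cap('scene','scene7'); crop('scene7',230,120,310,190,8)
```

```text
[ 466.31905643 -166.67368541   79.05036134] [-3.14045592e+00  1.25167225e-03  2.83258928e+00] [-4.85923938 -1.24835696 12.94737747] [-0.21947463  1.13017153  0.10320457]
```

View pics/scene7_c230_120.png

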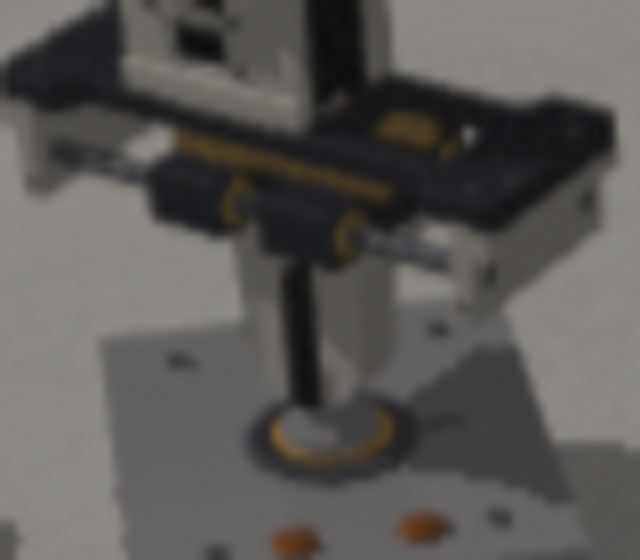

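It's turning: the wrist is at −0.75 with spring moment 0.10 Nm and 13 N push. Continue.

Call:
{"op": "arm_command", "data": {"targets": [{"x": 0,"y": 0,"z": 0,"roll": -0.1},{"x": 0,"y": 0,"z": 0,"roll": -0.2},{"x": 0,"y": 0,"z": 0,"roll": -0.3},{"x": 0,"y": 0,"z": 0,"roll": -0.4},{"x": 0,"y": 0,"z": 0,"roll": -0.5},{"x": 0,"y": 0,"z": 0,"roll": -0.6},{"x": 0,"y": 0,"z": 0,"roll": -0.7},{"x": 0,"y": 0,"z": 0,"roll": -0.8}]}}

```text
time: 8.88
tool_pos: [465.8, -167.0, 79.0]
tcp_rot: [-3.14, 0.002, 2.033]
contact_force: [-8.3, -4.4, 14.7]
grip_width: 10.3
```

Run:
```python
from h import *
o=bot.get_obs(); print(o['tool_pos'],o['tcp_rot'],o['contact_force'],o['moment'])
```

```text
[ 465.78888177 -167.02195674   79.02957882] [-3.14044586e+00  1.75073675e-03  2.03309484e+00] [-8.31856065 -4.36381904 14.73649697] [-0.79274115  1.6212208   0.13894692]
```

Side force is building, so shift the hand −0.12, −0.07 cm and turn on to the stop.

Call:
{"op": "arm_command", "data": {"targets": [{"x": -0.06,"y": -0.04,"z": 0,"roll": -0.05},{"x": -0.12,"y": -0.07,"z": 0,"roll": -0.1},{"x": -0.12,"y": -0.07,"z": 0,"roll": -0.15},{"x": -0.12,"y": -0.07,"z": 0,"roll": -0.15}]}}

```text
time: 9.22
tool_pos: [465.5, -167.2, 79.0]
tcp_rot: [3.141, 0.002, 1.885]
contact_force: [-3.9, 0.3, 12.5]
grip_width: 9.9
```

Run:
```python
from h import *
o=bot.get_obs(); print(o['tool_pos'],o['tcp_rot'],o['contact_force'],o['moment'])
cap('scene','scene8'); crop('scene8',230,120,310,190,8)
```

```text
[ 465.47040398 -167.18590866   79.04842688] [3.14050202e+00 1.82103928e-03 1.88523385e+00] [-3.93021377  0.3303585  12.46758966] [-0.04713624  0.93741308  0.20082969]
```

View pics/scene8_c230_120.png

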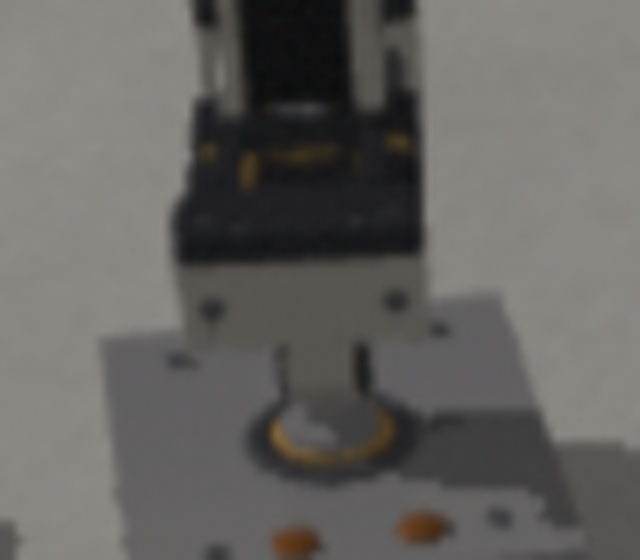

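Turned 1.70 in total, moment 0.20 Nm. Test the stop with a bit more.

Call:
{"op": "arm_command", "data": {"targets": [{"x": -0.04,"y": 0,"z": 0,"roll": -0.05},{"x": -0.04,"y": 0,"z": 0,"roll": -0.05},{"x": -0.04,"y": 0,"z": 0,"roll": -0.05}]}}

```text
time: 9.52
tool_pos: [465.4, -167.2, 79.1]
tcp_rot: [3.14, 0.002, 1.839]
contact_force: [-3.0, -0.5, 10.4]
grip_width: 10.3
```

Run:
```python
from h import *
o=bot.get_obs(); print(o['tool_pos'],o['tcp_rot'],o['contact_force'],o['moment'],o['joint_positions'])
```

```text
[ 465.44827963 -167.17444776   79.05078835] [3.13981638e+00 2.28306110e-03 1.83857403e+00] [-3.01060954 -0.48205152 10.37866242] [-0.03730362  0.56148344  0.61620585] [-4.99654584e-01  4.62614907e-01  1.80301838e+00 -5.34841465e-04
  8.73095954e-01 -7.67091284e-01]
```

The moment jumped to 0.62 Nm, which is the hard stop. Hold, then check that it's steady, and check the bystanders.

Call:
{"op": "arm_command", "data": {"targets": [{"x": 0,"y": 0,"z": 0,"roll": 0.01},{"x": 0,"y": 0,"z": 0,"roll": 0.01},{"x": 0,"y": 0,"z": 0,"roll": 0.01},{"x": 0,"y": 0,"z": 0,"roll": 0.01},{"x": 0,"y": 0,"z": 0,"roll": 0.01},{"x": 0,"y": 0,"z": 0,"roll": 0.01},{"x": 0,"y": 0,"z": 0,"roll": 0.01},{"x": 0,"y": 0,"z": 0,"roll": 0.01}]}}

```text
time: 10.18
tool_pos: [465.4, -167.2, 79.0]
tcp_rot: [3.14, 0.002, 1.849]
contact_force: [-2.9, -0.2, 10.5]
grip_width: 10.1
```

Run:
```python
from h import *
o=bot.get_obs(); print(o['tool_pos'],o['tcp_rot'],o['contact_force'],o['moment'],o['grip_width'])
cap('scene','scene9')
```

```text
[ 465.44638146 -167.17238244   79.04596375] [3.13985711e+00 2.23861020e-03 1.84856129e+00] [-2.86401359 -0.15940574 10.46415432] [-0.02692354  0.57835953  0.55845375] 10.086020392756321
```

View pics/scene9.png

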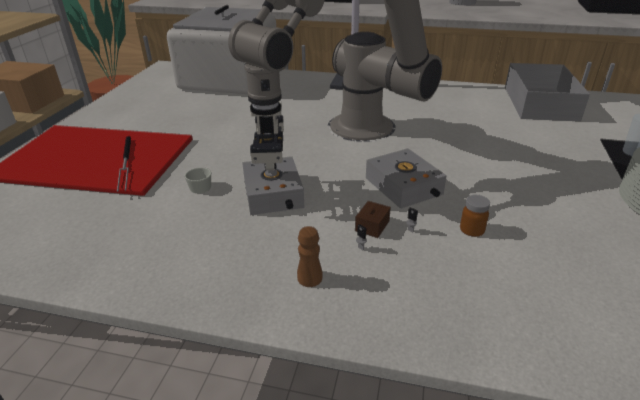

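The mill (309,256), ramekin (199,180) and jar (475,216) are where they were, the block is empty, and the key is held at the stop with steady readings. Handing in.

```bash
python3 -c "
from plant import bot
print(bot.close_job())
o=bot.get_obs(); print(o['time'],o['tool_pos'],o['tcp_rot'],o['contact_force'],o['moment'])"
```

```text
the job is handed in; nothing more can be done
None
the job is handed in; nothing more can be done
```

I pulled the largest key from its block and pushed it home in the key switch of the right-hand box. I rocked it past both pins, then turned it clockwise to the hard stop and handed in while still holding it there.

Last checks before handing in, at about 10 s:
- **Fully home:** the tool was at z = 79.0 mm, against 79.7 predicted. It stayed there under a 22 N test push; I was holding about 10 N down at the end.
- **Turned:** the wrist had turned about 1.74 rad from the insertion angle. The moment rose sharply from 0.20 to 0.62 Nm, which I took as the stop, and it was holding at 0.56 Nm. I had no direct reading of the plug angle.
- **Grip:** the fingers were closed on the key at 10.1 mm, and the tool was upright.
- **Bystanders:** the mill, ramekin and jar look unmoved in the last picture.

Two things disagreed slightly. The two cameras differed by 2–3 mm on the key and plug positions, and side forces of up to about 9 N built up while gripping and turning. I eased both by small shifts. Handing in gave no verdict, and I could not read the state afterwards.

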